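# Back the vial feed wheel off by one notch

## Task

The vial feed wheel was indexed one notch too far. With a fingertip lift its pawl by pushing the black ball outward until the pawl lies back open, then push one of the wheel's upright pins to turn the wheel backward (clockwise seen from above) by just one notch, not two, and push the ball back so that the pawl drops and sits fully between the teeth again. Leave the vials, the tin and the spanner where they are.

Things in the scene. Friction and masses are not known exactly. Their poses are not given: they have to be found in the camera images.
- indexer: Hand-indexed vial feed wheel on an aluminium bed fixed to the bench: round plate 156 mm across, 12 mm thick, with a 64 mm wide tongue along its -x (roughly towards the robot) reaching 130 mm from the centre. Origin: on the bench under the wheel's axle; z up. The pawl stands on the tongue. Tall units stand behind and to the left, a bucket to the right: a wide gripper has little room there
- hub_top (a point): Top of the wheel's hub, on the axle, 50 mm above the bench. The grey wheel (140 mm across, top face 34 mm above the bench) lies flat and turns about this upright axle. Round its rim stand 12 saw-shaped steel teeth, 30 degrees apart, tops 44 mm above the bench
- wheel (a joint): Wheel angle, rad; grows counter-clockwise seen from above (forward). Backward is clockwise, falling value; the pawl blocks it while down. One notch = 0.524 (30 degrees). Starts within 0.04 of 0, pawl seated; a seated pawl leaves about 0.08 play either way about each notch (0, -0.524, ...). Stays where it is left; about 2 N at a pin turns it
- pawl_hinge (a point): Middle of the pawl's hinge: a level pin along the indexer's y, 92 mm from the axle on the -x side, 55 mm above the bench, between two grey cheeks (28 mm over all, 62 mm high). The dark steel pawl reaches from here over the rim; its nose (8 mm wide) drops between two teeth
- pawl (a joint): Pawl angle, rad. 0: down, nose fully seated between two teeth; 0.96: open, lying back against its stop. The nose clears the teeth from about 0.4. It balances near 0.6: below that it falls shut by its own weight, beyond it falls open and stays. Light: under 1 N at the ball moves it
- pawl_ball (a point): Centre of the black ball (18 mm across) on the pawl's finger stalk (8 mm thick, 55 mm from hinge to ball centre). Pawl down: 64 mm from the axle, 103 mm above the bench, leaning over the wheel. Pawl open: 115 mm from the axle, 105 mm up. Pushing the ball away from the axle (indexer's -x) lifts the pawl; pushing it towards the axle drops it
- pin_a (a point): Top centre of an upright steel push pin of the wheel: 8 mm thick, 38 mm tall, its top 72 mm above the bench, 45 mm from the axle; with the wheel at 0 it stands at 45 degrees, counter-clockwise from the indexer's +x. It turns with the wheel
- pin_b (a point): Top centre of an upright steel push pin of the wheel: 8 mm thick, 38 mm tall, its top 72 mm above the bench, 45 mm from the axle; with the wheel at 0 it stands at 135 degrees, counter-clockwise from the indexer's +x. It turns with the wheel
- pin_c (a point): Top centre of an upright steel push pin of the wheel: 8 mm thick, 38 mm tall, its top 72 mm above the bench, 45 mm from the axle; with the wheel at 0 it stands at -135 degrees, counter-clockwise from the indexer's +x. It turns with the wheel
- pin_d (a point): Top centre of an upright steel push pin of the wheel: 8 mm thick, 38 mm tall, its top 72 mm above the bench, 45 mm from the axle; with the wheel at 0 it stands at -45 degrees, counter-clockwise from the indexer's +x. It turns with the wheel
- vial_a: Bystander: upright crimp vial with a coloured cap, 12 mm across, 33 mm tall, loose on the bench close beside the indexer. Origin: centre of its underside
- vial_b: Bystander: upright crimp vial with a white cap, 12 mm across, 33 mm tall, loose on the bench close beside the indexer. Origin: centre of its underside
- tin: Bystander: low round white tin, 46 mm across, 19 mm tall, loose on the bench beside the indexer's tongue. Origin: centre of its underside
- spanner: Bystander: open-ended steel spanner, 139 mm long, 6 mm thick, lying loose near the bench's front edge. Origin: centre of its underside

How it is judged:
By the outcome, as a careful person would: the job done as asked, in the order asked, and still so for the second after the job is handed in, with the robot touching nothing.
It also fails if it takes over 51 s, if anything falls off the work surface, if the arm or the gripper's body presses on something with over 40 N, if the wrist force passes 120 N, or if a joint passes its speed limit or range.

## Robot

A 7-joint arm with a two-finger parallel gripper is mounted at the origin on a cart in front of the work surface, level with it; the furniture and walls round the work are solid. World frame = base frame: x ahead of the robot, y to its left, z up, the work surface at z = 0. Lengths are in m, angles in degrees, forces in N, time in s.
With the tool pointing down it reaches from about 0.425 to 0.875 m from the base axis. Payload 4.7 kg.
Tool frame: the origin (TCP) lies between the finger pads; the fingertips stand 8 mm ahead of it and the grasp point (between the pads) lies 11 mm behind it; x points along the fingers, z is the direction in which the jaws open and shut, and the axes are right-handed (so a half turn about x gives the same grasp; the last joint's range is limited). The gripper opens to 87 mm and grips with 3 to 60 N. Pads are 19 mm wide; open, the fingers measure 117 mm over their backs; the gripper's body (75 mm by 190 mm) begins 51 mm behind the grasp point.
Start: joints at [76.381, 18.392, -4.016, 83.108, 1.295, 78.541, -3.26], TCP at [0.162, -0.63, 0.231] pointing down, gripper open.
Joint ranges: [-163.93, 163.93], [-17.29, 119.83], [-79.2, 71.16], [3.27, 140.29], [-89.18, 269.18], [5.43, 117.66], [-154.24, 154.24]. Speed limits (degrees/s): [147.25, 147.25, 180, 180, 180, 180, 180].

## Interface

Orientations are given as [roll, pitch, yaw] about the fixed x, y, z axes, in that order (R = Rz(yaw) Ry(pitch) Rx(roll)).
In Python, from cell import telemetry, vision, sign_off gives the robot as it stands. The module is installed in compiled form; this text tells all that it offers.
- The arm moves only by the tool drive_tool, never from a script. Its arguments are lists of equal length, an entry for each row: "offset": the shift along the tool's x, y, z in m, a list of three; "angular": the turn, a rotation vector about the tool's x, y, z in rad, a list of three. A call has 1 to 10 rows; each row is the pose to reach, as a shift and turn from the pose measured when the call began, along the tool's axes at that moment; what a row does not reach only later rows make up. A row lasts 1/8 s, in which the tool goes at most 62.5 mm and 10.7 degrees, less where a joint would pass 70% of its speed; a pose out of reach is approached as far as the arm can. A call with a gripper value outside its range is refused whole. "fingers" is the closure, from -1 (fully open) to 1 (shut), set as the call begins (left out, the last holds). The fingers move at their own pace and stop on an object; "squeeze" is the grip in N (left out, the last holds). Time passes only in rows, so rows that repeat a pose let the fingers close. It gives the time, the measured TCP pose, the force and the opening at its end, in the units of the state.
- telemetry.get_obs(): the state, without advancing time (a new reading comes with each control period).
- vision.read_camera(name): name is "side" or "top"; returns a dict with "pixels" (480x640x3 uint8, red, green, blue), "intrinsics" (3x3 intrinsics, pixels), "distortion" ([k1, k2, p1, p2, k3] as OpenCV has them; the pictures are not rectified), "world_from_camera" (4x4, takes a point from camera to world coordinates). Camera axes: x right, y up, looking along -z (the intrinsics and any distortion apply to the point x, -y, -z); pixel columns grow to the right and rows downward; lengths in m; the calibration is good to about 2 mm. A picture is of the moment at which its call begins. There is no depth.
- sign_off(): hands the job in, once; it reports no verdict.
The state is a dict: "time_s": time; "qpos": joint angles; "joint_velocities": joint speeds; "effort": joint torques, N m; "tool_pos": TCP position; "tool_rot": TCP orientation; "force": force on the tool from outside, world axes, zero at the start; "wrist_torque": the same for the moment, N m; "grip_width": finger opening in m.
Only numpy, scipy, OpenCV 4.12 (cv2) and the standard library are available. Lean on these libraries where they do the work, as an engineer would, in place of code of your own. Each camera call takes 0.05 s, during which the arm holds its last target.

## Working session

There is one attempt and no reset: what is moved stays moved. The work goes in short steps, Python scripts to look and compute and a tool call to move; the robot and the scene stay as the last step left them, time stands still between calls to the robot, and variables do not carry over. Pictures are saved under pics/ and viewed, and the job is handed in when it is done.

Besides the shell and the picture viewer there is one more tool, called by a JSON object that holds its "name" and its "arguments", one argument or row to a line. drive_tool: Moves the arm, as the interface text tells. Its arguments: {"type":"object","properties":{"offset":{"type":"array"},"angular":{"type":"array"},"fingers":{"type":"number"},"squeeze":{"type":"number"}},"required":["offset","angular"]}

```bash
mkdir -p pics; python3 - <<'E'
from cell import telemetry, vision
import cv2,pickle
print(telemetry.get_obs())
for n in("side","top"):
    d=vision.read_camera(n); pickle.dump(d,open(f"{n}0.pkl","wb"))
    cv2.imwrite(f"pics/{n}0.png",cv2.cvtColor(d["pixels"],cv2.COLOR_RGB2BGR))
    print(n,d["intrinsics"],d["distortion"],d["world_from_camera"])
E
```

```text
{'time_s': 0.0, 'qpos': array([76.37929997, 18.43861659, -4.0161696 , 83.17779892,  1.29434522,
       78.54110143, -3.25991036]), 'joint_velocities': array([-0.00852286,  0.01332839,  0.00530578, -0.02442377,  0.06748539,
        0.01536601, -0.0083172 ]), 'effort': array([-6.39787177e-04, -4.91282451e+01, -4.04092055e-01, -3.12525523e+01,
       -6.37707487e-02,  4.35399322e-02,  1.93211858e-04]), 'tool_pos': array([ 0.16178268, -0.62896124,  0.22944124]), 'tool_rot': array([-177.40152982,   89.88758254,  107.02954848]), 'force': array([-0.54895137,  0.48188529,  0.12008869]), 'wrist_torque': array([-0.07434591, -0.00610674, -0.05127233]), 'grip_width': 0.08698519021728077}
side [[559.67970579   0.         317.0557258 ]
 [  0.         559.67970579 240.99542478]
 [  0.           0.           1.        ]] [-0.05460557  0.          0.          0.          0.        ] [[ 0.8369599   0.27773128 -0.4715543   0.05571755]
 [-0.54699502  0.45156283 -0.70490244 -0.51495702]
 [ 0.01716293  0.84791293  0.52985761  0.59267774]
 [ 0.          0.          0.          1.        ]]
top [[546.62819295   0.         321.4479708 ]
 [  0.         546.62819295 249.79033757]
 [  0.           0.           1.        ]] [-0.11756558  0.          0.          0.          0.        ] [[ 0.00992069  0.99156736 -0.12921207  0.33740052]
 [-0.9999335   0.01059727  0.00454969  0.11340603]
 [ 0.00588062  0.12915834  0.99160655  1.23467245]
 [ 0.          0.          0.          1.        ]]
```

View pics/side0.png

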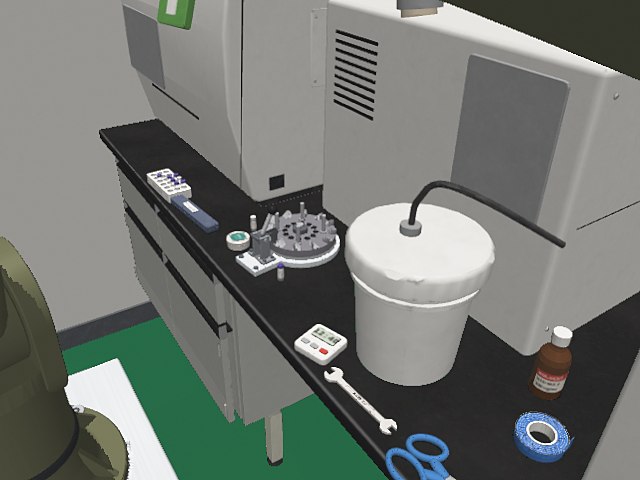

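View pics/top0.png

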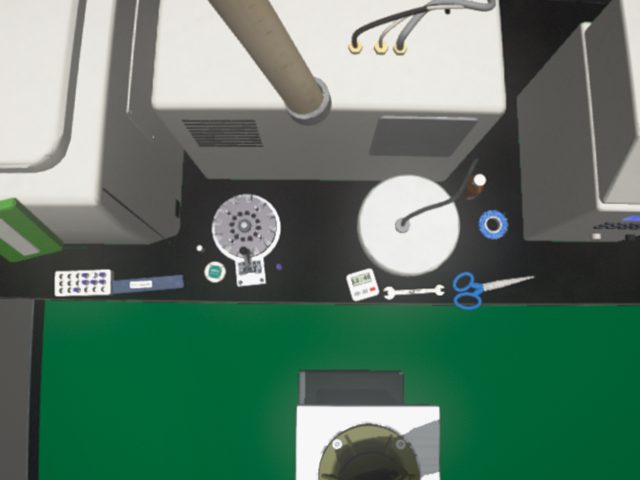

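```bash
python3 - <<'E'
import cv2
a=cv2.imread("pics/top0.png")[180:300,180:300]; b=cv2.imread("pics/side0.png")[190:290,215:355]
cv2.imwrite("pics/topz.png",cv2.resize(a,(600,600),interpolation=cv2.INTER_CUBIC))
cv2.imwrite("pics/sidez.png",cv2.resize(b,(784,560),interpolation=cv2.INTER_CUBIC))
E
```

```text
(no output)
```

View pics/topz.png

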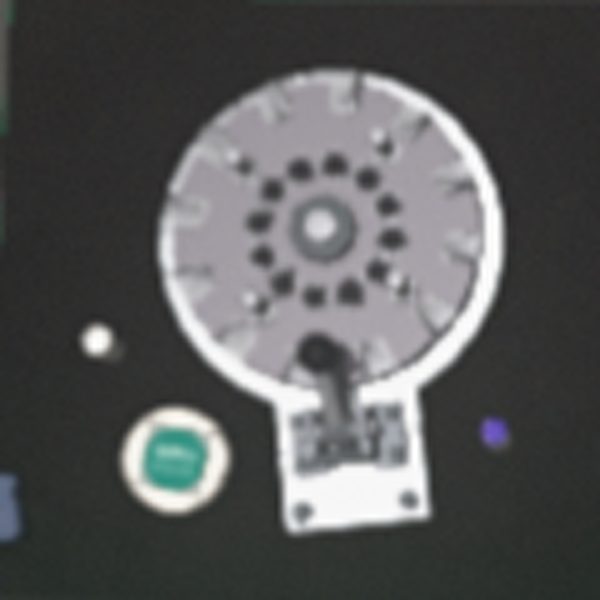

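View pics/sidez.png

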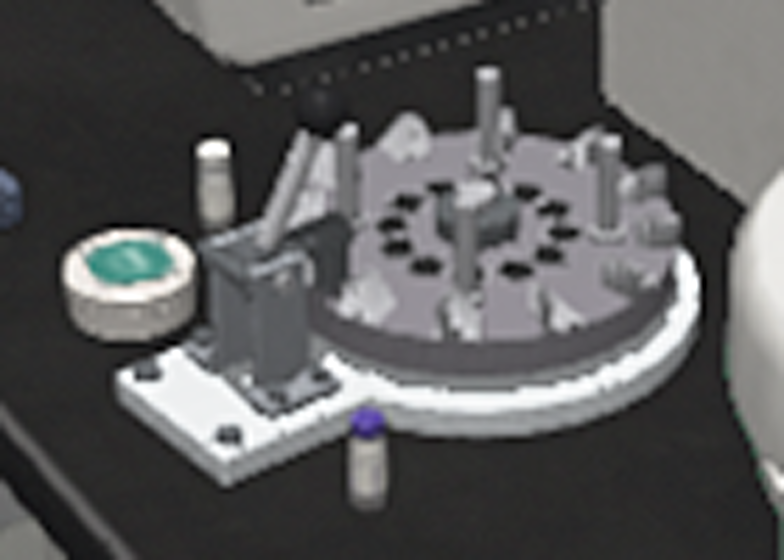

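```bash
cat > h.py <<'E'
import numpy as np,cv2,pickle
def ray(d,uv):
    p=cv2.undistortPoints(np.array([[uv]],float),d["intrinsics"],np.array(d["distortion"]))[0,0]
    T=d["world_from_camera"]; v=T[:3,:3]@np.array([p[0],-p[1],-1]); return T[:3,3],v/np.linalg.norm(v)
def plane(d,uv,z):
    o,v=ray(d,uv); return o+v*(z-o[2])/v[2]
def proj(d,P):
    T=d["world_from_camera"]; q=T[:3,:3].T@(np.asarray(P,float)-T[:3,3]); q=np.array([q[0],-q[1],-q[2]])
    return cv2.projectPoints(q.reshape(1,1,3),np.zeros(3),np.zeros(3),d["intrinsics"],np.array(d["distortion"]))[0].ravel()
def tri(d1,u1,d2,u2):
    o1,v1=ray(d1,u1);o2,v2=ray(d2,u2)
    A=np.stack([v1,-v2],1);s=np.linalg.lstsq(A,o2-o1,rcond=None)[0]
    a=o1+v1*s[0];b=o2+v2*s[1];return (a+b)/2,np.linalg.norm(a-b)
E
python3 - <<'E'
from h import *
t=pickle.load(open("top0.pkl","rb"));s=pickle.load(open("side0.pkl","rb"))
tz=lambda x,y:(180+(x-2)/5,180+(y-2)/5)
sz=lambda x,y:(215+(x-2.3)/5.6,190+(y-2.3)/5.6)
r=lambda p:np.round(p,4)
print("hub",r(plane(t,tz(320,225),.05)), r(plane(s,sz(478,192),.05)))
for n,a in dict(hub=((320,225),(478,192)),ball=((317,350),(322,108))).items(): print(n,tri(t,tz(*a[0]),s,sz(*a[1])))
print("ball",r(plane(t,tz(317,350),.103)))
for q in((234,155),(379,131),(398,280),(253,298)): print("pint",r(plane(t,tz(*q),.072)))
for q in((487,73),(609,142),(348,130),(466,203)): print("pins",r(plane(s,sz(*q),.072)))
for q in((290,533),(430,517)): print("tongue",r(plane(t,tz(*q),.012)))
for q in((118,373),(228,473)): print("tongueS",r(plane(s,sz(*q),.012)))
for n,q,z in(("white",(97,340),.033),("purple",(494,432),.033),("tin",(176,460),.019)):print(n,r(plane(t,tz(*q),z)))
# white plate circle
im=t["pixels"][180:300,180:300]
E
```

```text
hub [0.5459 0.28   0.05  ] [0.5446 0.2762 0.05  ]
hub (array([0.54667169, 0.28020636, 0.04735722]), np.float64(0.0007080750918478087))
ball (array([0.48327622, 0.27255788, 0.10212229]), np.float64(0.0007781489967881803))
ball [0.4835 0.2723 0.103 ]
pint [0.5725 0.3154 0.072 ]
pint [0.5837 0.2525 0.072 ]
pint [0.5183 0.2425 0.072 ]
pint [0.5098 0.305  0.072 ]
pins [0.5711 0.3132 0.072 ]
pins [0.5803 0.2496 0.072 ]
pins [0.5091 0.3029 0.072 ]
pins [0.5177 0.2401 0.072 ]
tongue [0.4124 0.2949 0.012 ]
tongue [0.4204 0.2322 0.012 ]
tongueS [0.4134 0.2924 0.012 ]
tongueS [0.4177 0.2221 0.012 ]
white [0.496  0.3808 0.033 ]
purple [0.4569 0.2026 0.033 ]
tin [0.444  0.3461 0.019 ]
```

```bash
python3 - <<'E'
from h import *
from cell import telemetry
from scipy.spatial.transform import Rotation as Ro
t=pickle.load(open("top0.pkl","rb"));s=pickle.load(open("side0.pkl","rb"))
o=telemetry.get_obs()
print(Ro.from_euler('xyz',o["tool_rot"],degrees=True).as_matrix().round(3))
for n,uv,z in(("back",(250,180),0),("left",(183,200),0),("left2",(180,243),0)):print(n,plane(t,uv,z).round(3))
for z in(.15,.2,.25):
  print(z,[plane(t,uv,z).round(3)[:2] for uv in((358,225),(409,175),(409,276),(460,225))], plane(s,(346,240),z).round(3)[:2],plane(s,(420,205),z).round(3)[:2])
print("bucketbase",plane(s,(408,382),0).round(3))
print("hose", tri(t,(403,226),s,(411,228)), tri(t,(470,185),s,(560,243)), plane(t,(430,212),.3),plane(s,(437,183),.3))
print("left unit top edge side", [plane(s,(243,100),z).round(3) for z in(.2,.3)])
E
```

```text
[[-0.001  0.968  0.249]
 [ 0.002  0.249 -0.968]
 [-1.    -0.    -0.002]]
back [0.66  0.275 0.   ]
left [0.611 0.43  0.   ]
left2 [0.511 0.433 0.   ]
0.15 [array([0.53 , 0.035]), array([ 0.635, -0.07 ]), array([ 0.428, -0.067]), array([ 0.533, -0.173])] [0.488 0.054] [0.659 0.079]
0.2 [array([0.521, 0.039]), array([ 0.622, -0.061]), array([ 0.424, -0.059]), array([ 0.524, -0.159])] [ 0.439 -0.011] [0.591 0.012]
0.25 [array([0.512, 0.042]), array([ 0.608, -0.053]), array([ 0.419, -0.05 ]), array([ 0.515, -0.146])] [ 0.391 -0.075] [ 0.523 -0.055]
bucketbase [ 0.486 -0.114  0.   ]
hose (array([ 0.51887559, -0.04680761,  0.21204064]), np.float64(0.002126632796915995)) (array([ 0.60934663, -0.18849182,  0.2309979 ]), np.float64(0.03888196012919164)) [ 0.5279671  -0.08033017  0.3       ] [ 0.51030614 -0.0911728   0.3       ]
left unit top edge side [array([0.588, 0.588, 0.2  ]), array([0.453, 0.307, 0.3  ])]
```

{"name": "drive_tool", "arguments": {
  "offset": [
    [-0.05,0,0],
    [-0.1,0,0],
    [-0.15,0,0],
    [-0.18,0.03,-0.015],
    [-0.18,0.08,-0.04],
    [-0.18,0.13,-0.065],
    [-0.18,0.18,-0.09],
    [-0.18,0.23,-0.115],
    [-0.18,0.28,-0.14],
    [-0.18,0.31,-0.16]
  ],
  "angular": [
    [0,0,0],
    [0,0,0],
    [0,0,0],
    [0.03,0,0],
    [0.06,0,0],
    [0.09,0,0],
    [0.12,0,0],
    [0.132,0,0],
    [0.132,0,0],
    [0.132,0,0]
  ],
  "fingers": 1,
  "squeeze": 10
}}

```text
time_s: 1.35
tool_pos: [0.4245, -0.3943, 0.4093]
tool_rot: [-178.5, 89.8, 98.6]
force: [-0.2, -0.5, 0.1]
grip_width: 0.0015
```

{"name": "drive_tool", "arguments": {
  "offset": [
    [0,0.015,-0.05],
    [0,0.03,-0.1],
    [0,0.045,-0.15],
    [0,0.06,-0.2],
    [0,0.075,-0.25],
    [0,0.09,-0.3],
    [0,0.105,-0.35],
    [0,0.12,-0.4],
    [0,0.135,-0.45],
    [0,0.145,-0.5]
  ],
  "angular": [
    [0,0,0],
    [0,0,0],
    [0,0,0],
    [0,0,0],
    [0,0,0],
    [0,0,0],
    [0,0,0],
    [0,0,0],
    [0,0,0],
    [0,0,0]
  ]
}}

```text
time_s: 2.6
tool_pos: [0.5067, 0.1212, 0.4104]
tool_rot: [-169.8, 89.8, 107.3]
force: [0.3, -0.3, -0.1]
grip_width: 0.0005
```

```bash
cat >> h.py <<'E'
from cell import telemetry
from scipy.spatial.transform import Rotation as Ro
C=np.array([.5458,.279]);YAW=np.radians(6.8)
def st():
    o=telemetry.get_obs();R=Ro.from_euler('xyz',o["tool_rot"],degrees=True).as_matrix();p=o["tool_pos"]
    c,s_=np.cos(YAW),np.sin(YAW);d=p[:2]-C
    print("t",o["time_s"],"idx xy",(c*d[0]+s_*d[1]).round(4),(-s_*d[0]+c*d[1]).round(4),"tip z",(p[2]-.008).round(4),"F",o["force"].round(1),"q",o["qpos"].round(0))
    W=np.array([[c,-s_,0],[s_,c,0],[0,0,1]]); print("R in idx (want [0 1 0;0 0 -1;-1 0 0])",(W.T@R).round(3).tolist())
def shot(n):
    from cell import vision
    out=[]
    for k in("top","side"):
        d=vision.read_camera(k);pickle.dump(d,open(f"{k}{n}.pkl","wb"))
        im=cv2.cvtColor(d["pixels"],cv2.COLOR_RGB2BGR)
        out.append(cv2.resize(im[180:300,180:300] if k=="top" else im[170:290,225:345],(400,400),interpolation=cv2.INTER_CUBIC))
    cv2.imwrite(f"pics/both{n}.png",np.hstack(out))
E
python3 -c "from h import *;st()"
```

```text
t 2.6 idx xy -0.0575 -0.1521 tip z 0.4024 F [ 0.3 -0.3 -0.1] q [  25.    3.  -44.   81.    2.   96. -101.]
R in idx (want [0 1 0;0 0 -1;-1 0 0]) [[-0.001, 1.0, 0.004], [0.003, 0.004, -1.0], [-1.0, -0.001, -0.003]]
```

{"name": "drive_tool", "arguments": {
  "offset": [
    [0,0.008,-0.05],
    [0,0.016,-0.1],
    [0,0.0235,-0.15],
    [0.05,0.0235,-0.152],
    [0.1,0.0235,-0.152],
    [0.15,0.0235,-0.152],
    [0.19,0.0235,-0.152],
    [0.22,0.0235,-0.152],
    [0.24,0.0235,-0.152],
    [0.25,0.0235,-0.152]
  ],
  "angular": [
    [0,0,0],
    [0,0,0],
    [0,0,0],
    [0,0,0],
    [0,0,0],
    [0,0,0],
    [0,0,0],
    [0,0,0],
    [0,0,0],
    [0,0,0]
  ]
}}

```text
time_s: 3.85
tool_pos: [0.511, 0.2754, 0.1598]
tool_rot: [-150.0, 89.8, 127.0]
force: [-0.2, -0.2, -0.2]
grip_width: 0.0005
```

```bash
python3 -c "
from h import *;st();shot(1)"
```

```text
t 3.85 idx xy -0.035 0.0006 tip z 0.1518 F [-0.2 -0.2 -0.2] q [  10.   19.  -49.   97.   15.   71. -125.]
R in idx (want [0 1 0;0 0 -1;-1 0 0]) [[-0.002, 1.0, 0.004], [0.003, 0.004, -1.0], [-1.0, -0.002, -0.003]]
```

View pics/both1.png

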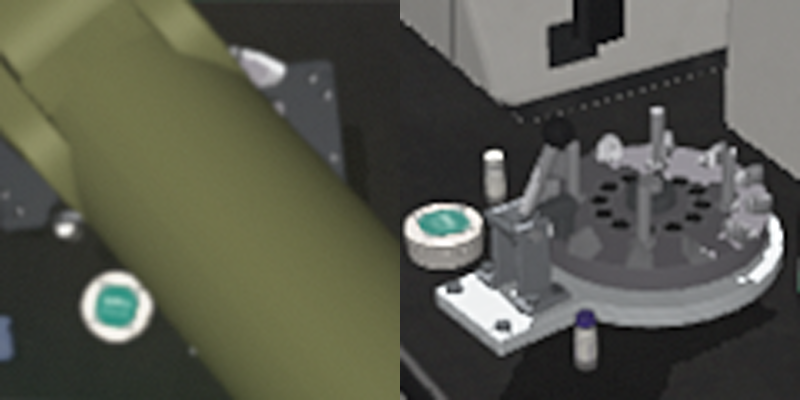

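```bash
python3 - <<'E'
from h import *
d=pickle.load(open("side1.pkl","rb"));im=cv2.cvtColor(d["pixels"],cv2.COLOR_RGB2BGR)
p=proj(d,[.511,.2754,.1518]);print(p)
cv2.imwrite("pics/s1.png",cv2.resize(im[90:290,215:355],(560,600)[::1] if 0 else (420,600),interpolation=cv2.INTER_CUBIC))
E
```

```text
[284.33176485 180.08265319]
```

View pics/s1.png

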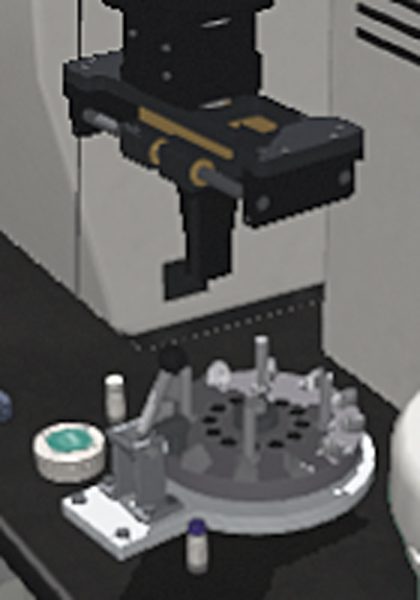

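{"name": "drive_tool", "arguments": {
  "offset": [
    [0.02,0,0],
    [0.04,0,0],
    [0.055,0,0],
    [0.058,0,0],
    [0.058,-0.006,0],
    [0.058,-0.012,0],
    [0.058,-0.018,0],
    [0.058,-0.024,0],
    [0.058,-0.03,0],
    [0.058,-0.03,0]
  ],
  "angular": [
    [0,0,0],
    [0,0,0],
    [0,0,0],
    [0,0,0],
    [0,0,0],
    [0,0,0],
    [0,0,0],
    [0,0,0],
    [0,0,0],
    [0,0,0]
  ]
}}

```text
time_s: 5.2
tool_pos: [0.4803, 0.2719, 0.1022]
tool_rot: [-138.1, 89.8, 139.0]
force: [0.2, 0.3, 0.5]
grip_width: 0.0006
```

```bash
cat >> h.py <<'E'
def side(n):
    from cell import vision
    d=vision.read_camera("side");pickle.dump(d,open(f"side{n}.pkl","wb"))
    im=cv2.cvtColor(d["pixels"],cv2.COLOR_RGB2BGR)
    cv2.imwrite(f"pics/s{n}.png",cv2.resize(im[130:290,215:355],(630,720)[:2] if 0 else (525,600),interpolation=cv2.INTER_CUBIC))
E
python3 -c "
from h import *;st();side(2)"
```

```text
t 5.2 idx xy -0.0659 0.0007 tip z 0.0942 F [0.2 0.3 0.5] q [  10.   19.  -49.  105.   16.   64. -127.]
R in idx (want [0 1 0;0 0 -1;-1 0 0]) [[-0.002, 1.0, 0.005], [0.002, 0.005, -1.0], [-1.0, -0.002, -0.002]]
```

View pics/s2.png

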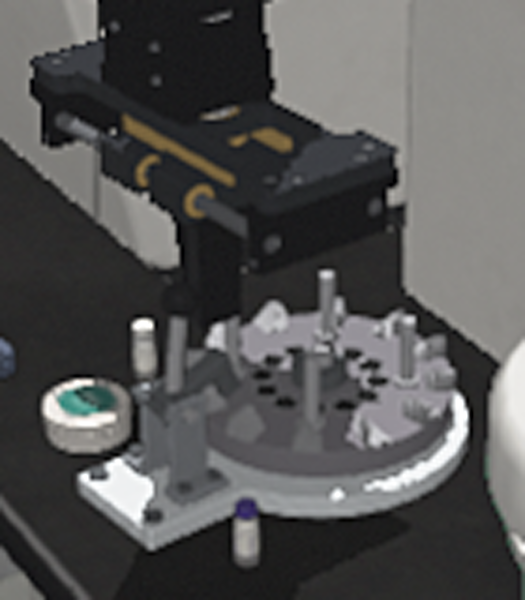

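The ball at (178,300) has moved outward and the pawl is part-lifted, with the stalk near upright. I'll keep going.

{"name": "drive_tool", "arguments": {
  "offset": [
    [0,-0.005,0],
    [0,-0.01,0],
    [0,-0.015,0],
    [0,-0.02,0],
    [0,-0.025,0],
    [0,-0.029,0],
    [0,-0.029,0]
  ],
  "angular": [
    [0,0,0],
    [0,0,0],
    [0,0,0],
    [0,0,0],
    [0,0,0],
    [0,0,0],
    [0,0,0]
  ]
}}

```text
time_s: 6.12
tool_pos: [0.4517, 0.2682, 0.1023]
tool_rot: [-141.8, 89.8, 135.3]
force: [-0.2, -0.4, -0.1]
grip_width: 0.0004
```

```bash
python3 -c "
from h import *;st();side(3)"
```

```text
t 6.125 idx xy -0.0947 0.0004 tip z 0.0943 F [-0.2 -0.4 -0.1] q [  12.   15.  -50.  108.   13.   63. -127.]
R in idx (want [0 1 0;0 0 -1;-1 0 0]) [[-0.002, 1.0, 0.005], [0.002, 0.005, -1.0], [-1.0, -0.002, -0.002]]
```

View pics/s3.png

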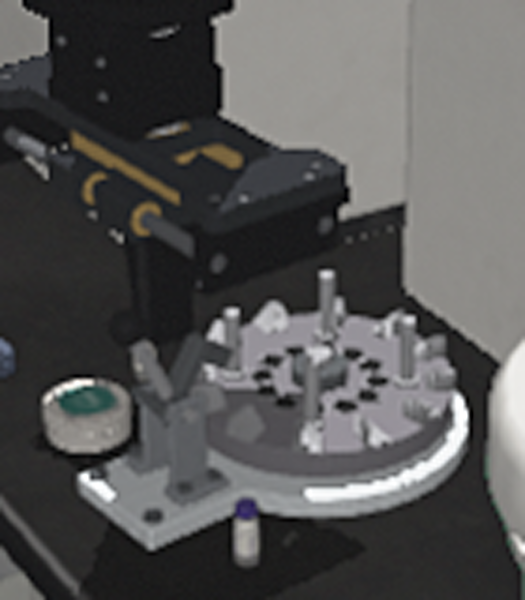

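{"name": "drive_tool", "arguments": {
  "offset": [
    [0,0.01,0],
    [-0.03,0.02,0],
    [-0.04,0.04,0.03],
    [-0.04,0.0637,0.062],
    [-0.04,0.0637,0.062],
    [-0.04,0.0637,0.062]
  ],
  "angular": [
    [0,0,0],
    [0,0,0],
    [0,0,0],
    [0,0,0],
    [0,0,0],
    [0,0,0]
  ]
}}

```text
time_s: 6.92
tool_pos: [0.523, 0.2148, 0.1418]
tool_rot: [-147.4, 89.8, 129.6]
force: [-0.4, 1.3, 0.1]
grip_width: 0.0007
```

```bash
python3 -c "
from h import *;st();side(4)
d=pickle.load(open('side4.pkl','rb'))
c,s=np.cos(YAW),np.sin(YAW)
for x,y,z in((-.115,0,.105),(-.064,0,.103),(-.031,-.033,.072)):
  p=proj(d,[C[0]+c*x-s*y,C[1]+s*x+c*y,z]);print((p-[215,130])*3.75)"
```

```text
t 6.925 idx xy -0.0303 -0.061 tip z 0.1338 F [-0.4  1.3  0.1] q [  16.   18.  -48.  100.   14.   68. -118.]
R in idx (want [0 1 0;0 0 -1;-1 0 0]) [[-0.002, 1.0, 0.004], [0.003, 0.004, -1.0], [-1.0, -0.002, -0.003]]
[126.1496105  324.20534292]
[214.13812129 295.61737852]
[310.03712166 356.58908384]
```

View pics/s4.png

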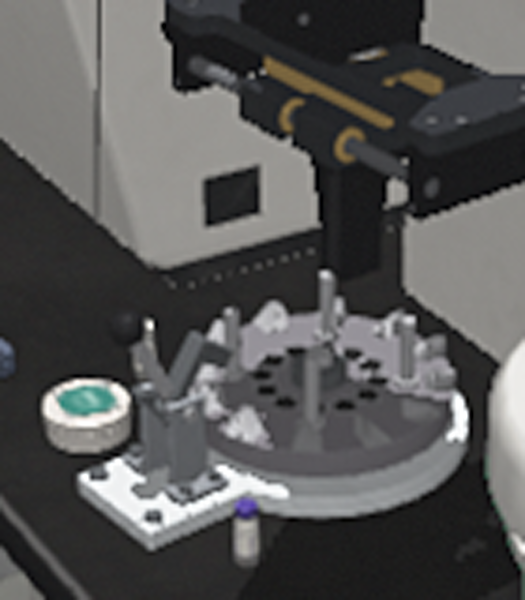

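{"name": "drive_tool", "arguments": {
  "offset": [
    [0.03,0,0],
    [0.06,0,0],
    [0.076,0,0],
    [0.076,0,0],
    [0.076,0,-0.004],
    [0.076,0,-0.008],
    [0.076,-0.002,-0.012],
    [0.076,-0.005,-0.016],
    [0.076,-0.007,-0.02],
    [0.076,-0.007,-0.02]
  ],
  "angular": [
    [0,0,0],
    [0,0,0],
    [0,0,0],
    [0,0,0],
    [0,0,0],
    [0,0,0],
    [0,0,0],
    [0,0,0],
    [0,0,0],
    [0,0,0]
  ]
}}

```text
time_s: 8.22
tool_pos: [0.5123, 0.2339, 0.0659]
tool_rot: [-118.6, 89.8, 158.5]
force: [-2.5, -3.0, 1.6]
grip_width: 0.0002
```

```bash
python3 -c "
from h import *;st();side(5)"
```

```text
t 8.225 idx xy -0.0386 -0.0408 tip z 0.0579 F [-2.5 -3.   1.6] q [  12.   23.  -46.  105.   18.   61. -124.]
R in idx (want [0 1 0;0 0 -1;-1 0 0]) [[-0.003, 1.0, 0.006], [0.002, 0.006, -1.0], [-1.0, -0.003, -0.002]]
```

View pics/s5.png

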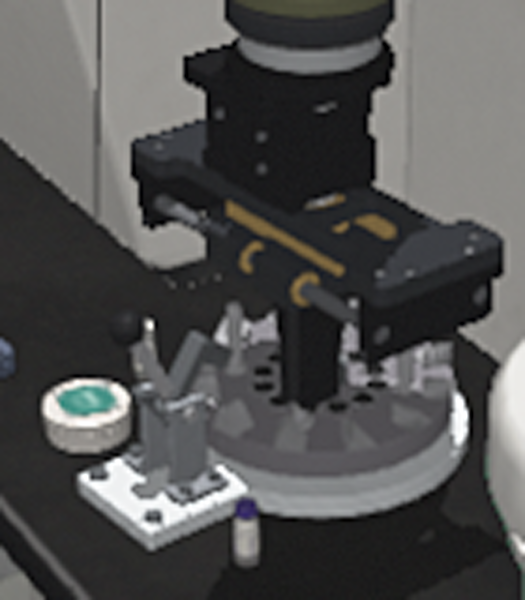

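{"name": "drive_tool", "arguments": {
  "offset": [
    [0,-0.001,-0.003],
    [0,-0.002,-0.006],
    [0,-0.003,-0.008],
    [0,-0.003,-0.008]
  ],
  "angular": [
    [0,0,0],
    [0,0,0],
    [0,0,0],
    [0,0,0]
  ]
}}

```text
time_s: 8.78
tool_pos: [0.5074, 0.2412, 0.0652]
tool_rot: [-104.9, 89.7, 172.3]
force: [-1.7, -3.3, 0.5]
grip_width: 0.0006
```

```bash
python3 -c "
from h import *;st();side(6)
d=pickle.load(open('side6.pkl','rb'))
c,s=np.cos(YAW),np.sin(YAW)
for w in(-25,-30,-35):
 for b in(135,45,-45):
  a=np.radians(b+w);x,y=.045*np.cos(a),.045*np.sin(a)
  print(w,b,((proj(d,[C[0]+c*x-s*y,C[1]+s*x+c*y,.072])-[215,130])*3.75).round())"
```

```text
t 8.775 idx xy -0.0426 -0.033 tip z 0.0572 F [-1.7 -3.3  0.5] q [  11.   23.  -46.  105.   18.   61. -125.]
R in idx (want [0 1 0;0 0 -1;-1 0 0]) [[-0.005, 1.0, 0.006], [0.001, 0.006, -1.0], [-1.0, -0.005, -0.001]]
-25 135 [244. 289.]
-25 45 [363. 276.]
-25 -45 [395. 335.]
-30 135 [248. 286.]
-30 45 [369. 278.]
-30 -45 [390. 338.]
-35 135 [253. 284.]
-35 45 [375. 280.]
-35 -45 [386. 341.]
```

View pics/s6.png

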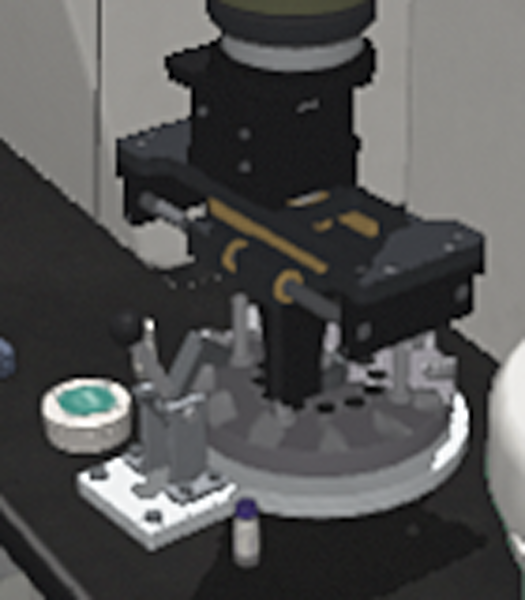

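{"name": "drive_tool", "arguments": {
  "offset": [
    [0,-0.001,-0.0015],
    [0,-0.001,-0.002],
    [0,-0.001,-0.002],
    [0,-0.001,0.005],
    [0,0.002,0.02],
    [0,0.008,0.03],
    [-0.04,0.008,0.03],
    [-0.08,0.008,0.06],
    [-0.12,0.008,0.1],
    [-0.12,0.008,0.1]
  ],
  "angular": [
    [0,0,0],
    [0,0,0],
    [0,0,0],
    [0,0,0],
    [0,0,0],
    [0,0,0],
    [0,0,0],
    [0,0,0],
    [0,0,0],
    [0,0,0]
  ]
}}

```text
time_s: 10.07
tool_pos: [0.5324, 0.1387, 0.1883]
tool_rot: [83.7, 89.9, 0.4]
force: [-0.5, 0.3, -0.4]
grip_width: 0.0001
```

```bash
python3 -c "
from h import *;st();shot(7)
d=pickle.load(open('side7.pkl','rb'));im=cv2.cvtColor(d['pixels'],cv2.COLOR_RGB2BGR)
cv2.imwrite('pics/s7.png',cv2.resize(im[190:290,215:355],(784,560),interpolation=cv2.INTER_CUBIC))
"
```

```text
t 10.075 idx xy -0.0299 -0.1377 tip z 0.1803 F [-0.5  0.3 -0.4] q [  25.   12.  -47.  100.   10.   72. -108.]
R in idx (want [0 1 0;0 0 -1;-1 0 0]) [[0.002, 1.0, -0.002], [-0.0, -0.002, -1.0], [-1.0, 0.002, 0.0]]
```

View pics/s7.png

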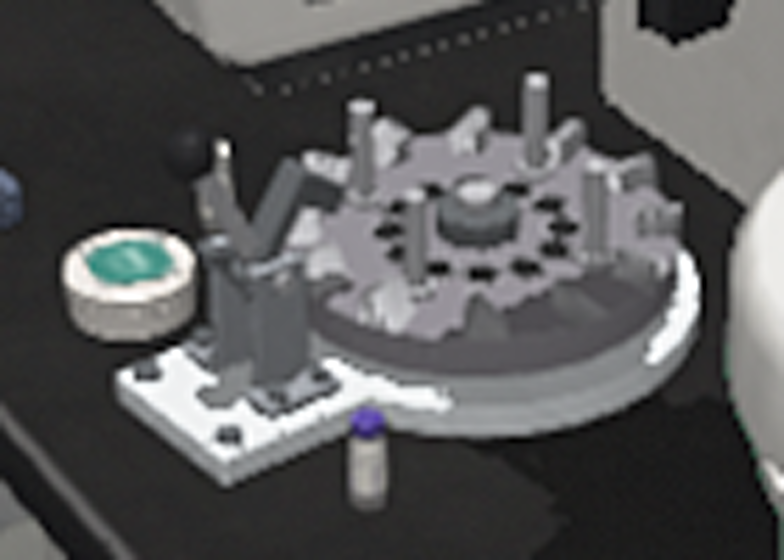

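View pics/both7.png

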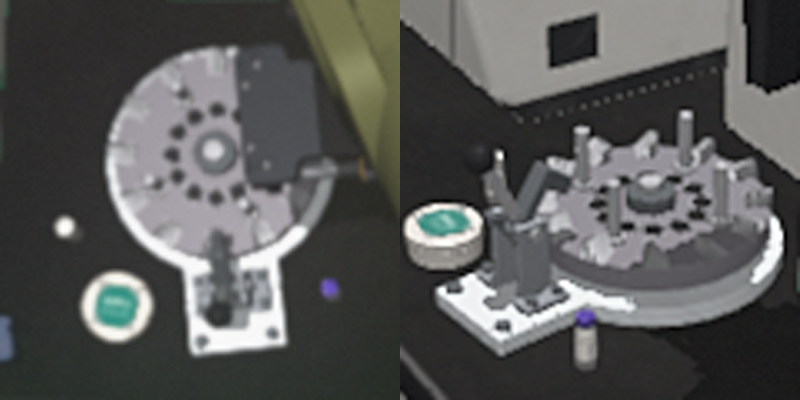

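```bash
python3 - <<'E'
from h import *
s=pickle.load(open("side7.pkl","rb"));t=pickle.load(open("top7.pkl","rb"))
sz=lambda x,y:(215+(x-2.3)/5.6,190+(y-2.3)/5.6)
def ang(P):
    P=np.array([plane(s,sz(*q),.072)[:2] for q in P]);c=P.mean(0)
    d=P-c;return c.round(4),np.degrees(np.arctan2(d[:,1],d[:,0])).round(1),np.hypot(*d.T).round(4)
print(ang([(487,73),(609,142),(466,203),(348,130)]))
print(ang([(537,80),(598,166),(417,195),(361,106)]))
# pins in top: zoom 400/120
for q in((182,92),(152,180),(246,203)): 
    p=plane(t,(180+(q[0]-1.2)*.3,180+(q[1]-1.2)*.3),.072)[:2]-[.546,.279];print(np.degrees(np.arctan2(p[1],p[0])),np.hypot(*p))
E
```

```text
(array([0.5446, 0.2764]), array([  54.1,  -36.9, -126.5,  143.3]), array([0.0454, 0.0447, 0.0452, 0.0442]))
(array([0.5449, 0.2765]), array([  31.1,  -59. , -148.4,  121.2]), array([0.045 , 0.045 , 0.0448, 0.0454]))
29.747308132588735 0.03929869440747224
123.0330083492721 0.04430564419676018
-147.72236828636287 0.04563778317984011
```

```bash
python3 - <<'E'
from h import *
t=pickle.load(open("top0.pkl","rb"));g=cv2.cvtColor(t["pixels"],cv2.COLOR_RGB2GRAY).astype(float)
def cross(v,th=120): # subpixel crossings
    return [i+(th-v[i])/(v[i+1]-v[i]) for i in range(len(v)-1) if (v[i]-th)*(v[i+1]-th)<0]
L=[];Rr=[];B=[]
for r in range(264,284):
    c=cross(g[r,228:275]); 
    if len(c)>=2: L.append((228+c[0],r));Rr.append((228+c[-1],r))
for c in range(240,264):
    k=cross(g[270:300,c]); 
    if k:B.append((c,270+k[-1]))
for n,A in(("L",L),("R",Rr),("B",B)):
    P=np.array([plane(t,q,.012)[:2] for q in A]);
    f=cv2.fitLine(P.astype(np.float32),cv2.DIST_HUBER,0,.0005,.0001).ravel();print(n,len(A),np.degrees(np.arctan2(f[1],f[0])),f[2:])
    print(np.round(np.array(A)[::4],1).tolist())
E
```

```text
L 20 6.35318 [0.44092292 0.30080086]
[[234.6, 264.0], [234.8, 268.0], [235.1, 272.0], [235.7, 276.0], [235.9, 280.0]]
R 20 7.145775 [0.44125986 0.23416111]
[[263.9, 264.0], [264.4, 268.0], [264.8, 272.0], [265.3, 276.0], [265.5, 280.0]]
B 24 -83.19777 [0.4152304  0.26799867]
[[240.0, 286.1], [244.0, 285.6], [248.0, 285.5], [252.0, 284.8], [256.0, 284.6], [260.0, 283.9]]
```

{"name": "drive_tool", "arguments": {
  "offset": [
    [0,-0.006,-0.04],
    [0.03,-0.006,-0.08],
    [0.08,-0.006,-0.083],
    [0.11,-0.006,-0.083],
    [0.122,-0.006,-0.083],
    [0.122,-0.006,-0.09],
    [0.122,-0.01,-0.1],
    [0.122,-0.013,-0.106],
    [0.122,-0.014,-0.108],
    [0.122,-0.014,-0.108]
  ],
  "angular": [
    [0,0,0],
    [0,0,0],
    [0,0,0],
    [0,0,0],
    [0,0,0],
    [0,0,0],
    [0,0,0],
    [0,0,0],
    [0,0,0],
    [0,0,0]
  ]
}}

```text
time_s: 11.42
tool_pos: [0.5015, 0.2482, 0.0639]
tool_rot: [-123.0, 89.8, 154.0]
force: [0.0, -0.1, 1.1]
grip_width: 0.0003
```

```bash
python3 -c "from h import *;st()"
```

```text
t 11.425 idx xy -0.0476 -0.0253 tip z 0.0559 F [ 0.  -0.1  1.1] q [  11.   23.  -47.  105.   19.   60. -126.]
R in idx (want [0 1 0;0 0 -1;-1 0 0]) [[-0.003, 1.0, 0.004], [0.002, 0.004, -1.0], [-1.0, -0.003, -0.002]]
```

```bash
python3 -c "
from h import *;st();side(8)"
```

```text
t 11.425 idx xy -0.0476 -0.0253 tip z 0.0559 F [ 0.  -0.1  1.1] q [  11.   23.  -47.  105.   19.   60. -126.]
R in idx (want [0 1 0;0 0 -1;-1 0 0]) [[-0.003, 1.0, 0.004], [0.002, 0.004, -1.0], [-1.0, -0.003, -0.002]]
```

View pics/s8.png

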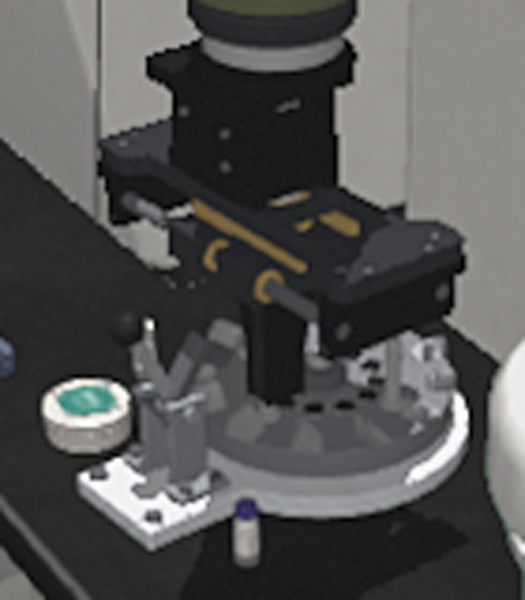

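{"name": "drive_tool", "arguments": {
  "offset": [
    [0,0,0.008],
    [0,0.006,0.02],
    [0,0.012,0.03],
    [-0.04,0.012,0.035],
    [-0.08,0.012,0.06],
    [-0.12,0.012,0.1],
    [-0.12,0.012,0.115],
    [-0.12,0.012,0.115]
  ],
  "angular": [
    [0,0,0],
    [0,0,0],
    [0,0,0],
    [0,0,0],
    [0,0,0],
    [0,0,0],
    [0,0,0],
    [0,0,0]
  ]
}}

```text
time_s: 12.48
tool_pos: [0.528, 0.1332, 0.1827]
tool_rot: [-111.7, 89.7, 165.1]
force: [-0.7, 0.3, -0.2]
grip_width: 0.0002
```

```bash
python3 -c "
from h import *;st();shot(9)
d=pickle.load(open('side9.pkl','rb'));im=cv2.cvtColor(d['pixels'],cv2.COLOR_RGB2BGR)
cv2.imwrite('pics/s9.png',cv2.resize(im[190:290,215:355],(784,560),interpolation=cv2.INTER_CUBIC))
"
```

```text
t 12.475 idx xy -0.0349 -0.1427 tip z 0.1747 F [-0.7  0.3 -0.2] q [  26.   12.  -48.  100.    9.   72. -108.]
R in idx (want [0 1 0;0 0 -1;-1 0 0]) [[-0.005, 1.0, -0.0], [0.002, -0.0, -1.0], [-1.0, -0.005, -0.002]]
```

View pics/s9.png

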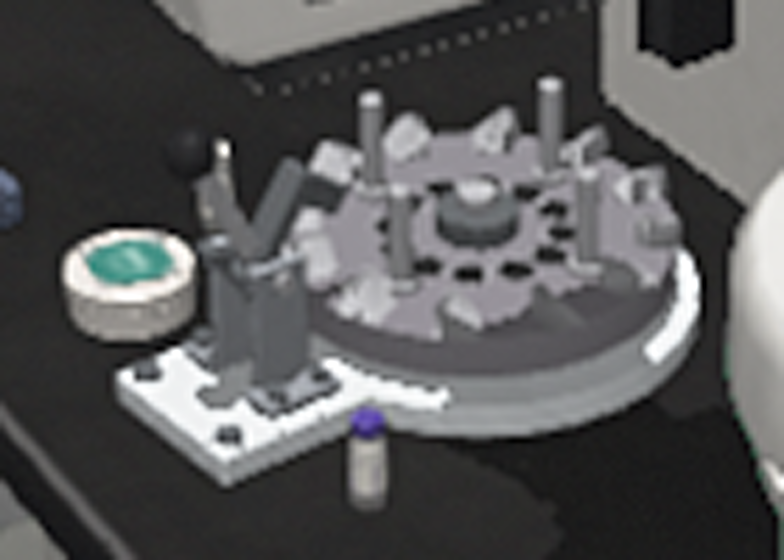

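```bash
python3 - <<'E'
from h import *
s=pickle.load(open("side9.pkl","rb"))
sz=lambda x,y:(215+(x-2.3)/5.6,190+(y-2.3)/5.6)
P=np.array([plane(s,sz(*q),.072)[:2] for q in[(551,84),(588,176),(398,190),(371,98)]]);c=P.mean(0);d=P-c
print(c,np.degrees(np.arctan2(d[:,1],d[:,0])).round(1)-np.array([45,-45,-135,135])-6.8,np.hypot(*d.T))
E
```

```text
[0.54441241 0.27654973] [-28.3 -29.9 -28.9 -29.4] [0.04530102 0.04583333 0.04494099 0.04538168]
```

{"name": "drive_tool", "arguments": {
  "offset": [
    [0,-0.04,-0.035],
    [0,-0.08,-0.07],
    [0,-0.112,-0.11],
    [0,-0.117,-0.143],
    [0.03,-0.117,-0.143],
    [0.06,-0.117,-0.143],
    [0.081,-0.117,-0.143],
    [0.081,-0.117,-0.143]
  ],
  "angular": [
    [0,0,0],
    [0,0,0],
    [0,0,0],
    [0,0,0],
    [0,0,0],
    [0,0,0],
    [0,0,0],
    [0,0,0]
  ]
}}

```text
time_s: 13.58
tool_pos: [0.3899, 0.2641, 0.1002]
tool_rot: [-106.4, 89.3, 170.8]
force: [-0.6, -0.4, -0.3]
grip_width: 0.0006
```

```bash
python3 -c "
from h import *;st();side(10)"
```

```text
t 13.575 idx xy -0.1566 0.0037 tip z 0.0922 F [-0.6 -0.4 -0.3] q [  18.    9.  -58.  115.    8.   61. -126.]
R in idx (want [0 1 0;0 0 -1;-1 0 0]) [[-0.012, 1.0, 0.008], [0.003, 0.008, -1.0], [-1.0, -0.012, -0.003]]
```

View pics/s10.png

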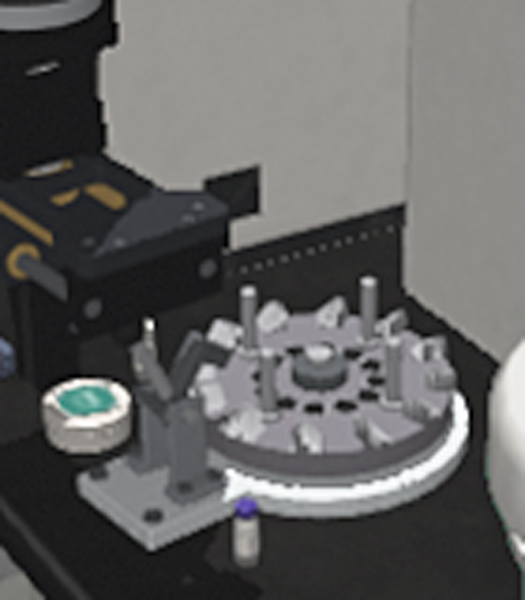

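{"name": "drive_tool", "arguments": {
  "offset": [
    [0,0.01,0.003],
    [0,0.018,0.003],
    [0,0.024,0.003],
    [0,0.029,0.003],
    [0,0.034,0.003],
    [0,0.039,0.003],
    [0,0.044,0.003],
    [0,0.049,0.003],
    [0,0.052,0.003],
    [0,0.052,0.003]
  ],
  "angular": [
    [0,0,0],
    [0,0,0],
    [0,0,0],
    [0,0,0],
    [0,0,0],
    [0,0,0],
    [0,0,0],
    [0,0,0],
    [0,0,0],
    [0,0,0]
  ]
}}

```text
time_s: 14.88
tool_pos: [0.4431, 0.2681, 0.101]
tool_rot: [-114.2, 89.4, 163.0]
force: [-0.3, 0.3, 0.6]
grip_width: 0.0007
```

```bash
python3 -c "
from h import *;st();side(11)"
```

```text
t 14.875 idx xy -0.1032 0.0014 tip z 0.093 F [-0.3  0.3  0.6] q [  15.   16.  -55.  109.   14.   63. -128.]
R in idx (want [0 1 0;0 0 -1;-1 0 0]) [[-0.009, 1.0, 0.007], [0.004, 0.007, -1.0], [-1.0, -0.009, -0.004]]
```

View pics/s11.png

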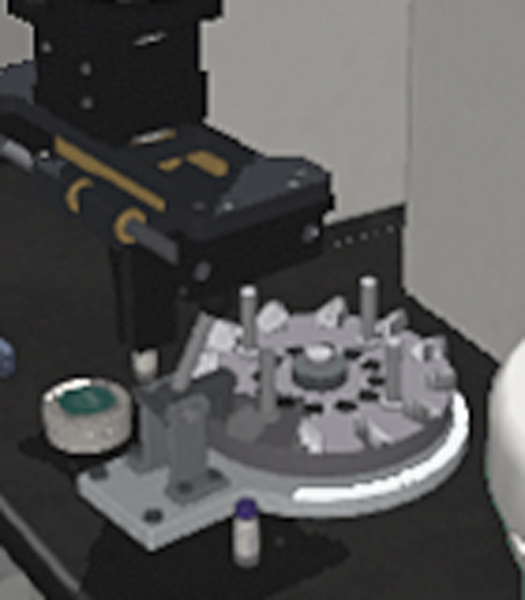

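{"name": "drive_tool", "arguments": {
  "offset": [
    [0,-0.01,0],
    [0,-0.03,0],
    [-0.04,-0.035,0],
    [-0.09,-0.035,0],
    [-0.14,-0.03,0.04],
    [-0.18,-0.02,0.09],
    [-0.2,0,0.14],
    [-0.2,0.02,0.19],
    [-0.2,0.03,0.22],
    [-0.2,0.03,0.22]
  ],
  "angular": [
    [0,0,0],
    [0,0,0],
    [0,0,0],
    [0,0,0],
    [0,0,0],
    [0,0,0],
    [0,0,0],
    [0,0,0],
    [0,0,0],
    [0,0,0]
  ]
}}

```text
time_s: 16.18
tool_pos: [0.5022, 0.0504, 0.2991]
tool_rot: [-111.9, 89.3, 165.0]
force: [0.3, 0.7, -0.0]
grip_width: 0.0001
```

```bash
python3 - <<'E'
from h import *
st();shot(12)
d=pickle.load(open('side12.pkl','rb'));im=cv2.cvtColor(d['pixels'],cv2.COLOR_RGB2BGR)
cv2.imwrite('pics/s12.png',cv2.resize(im[190:290,215:355],(784,560),interpolation=cv2.INTER_CUBIC))
E
```

```text
t 16.175 idx xy -0.0704 -0.2218 tip z 0.2911 F [ 0.3  0.7 -0. ] q [ 37.   2. -45.  95.   1.  84. -92.]
R in idx (want [0 1 0;0 0 -1;-1 0 0]) [[-0.011, 1.0, 0.002], [0.004, 0.002, -1.0], [-1.0, -0.011, -0.004]]
```

View pics/s12.png

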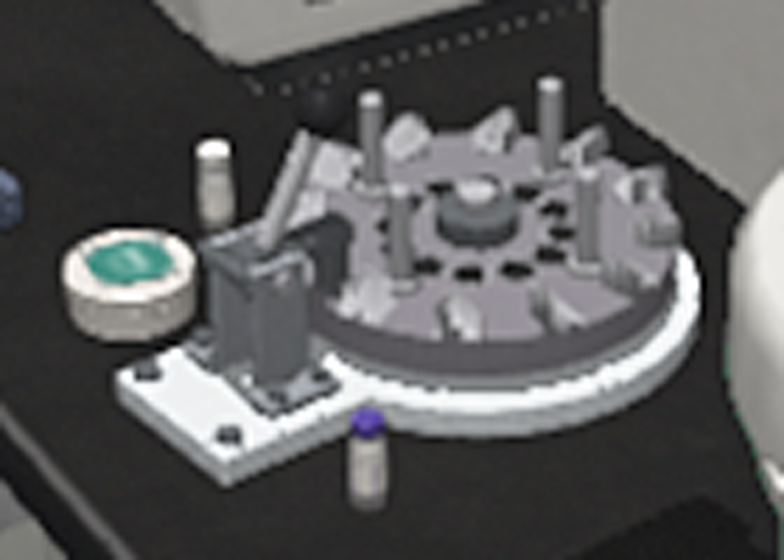

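View pics/both12.png

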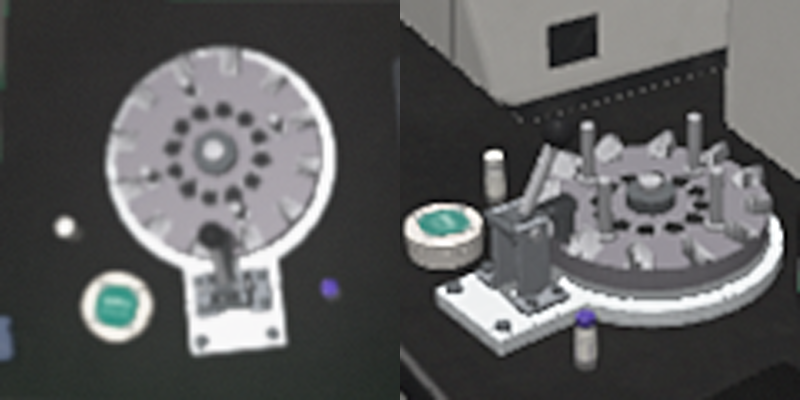

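```bash
python3 - <<'E'
from h import *
for k,(r0,r1,c0,c1) in dict(top=(242,270,234,268),side=(203,255,245,278)).items():
    a=pickle.load(open(f"{k}0.pkl","rb"))["pixels"];b=pickle.load(open(f"{k}12.pkl","rb"))["pixels"]
    for n,i in(("0",a),("12",b)):
        g=cv2.cvtColor(i,cv2.COLOR_RGB2GRAY)[r0:r1,c0:c1]
        if k=="top":
            m=(g[:16,:20]<45);y,x=np.nonzero(m);print(n,m.sum(),x.mean()+c0,y.mean()+r0)
    d=np.abs(a.astype(int)-b)[r0:r1,c0:c1].max(2);print(k,"diff>25:",(d>25).sum(),d.size)
    if k=="side": print("pixels over 25 (row,col):",(np.argwhere(d>25)+[r0,c0]).tolist()[:60])
    # bystanders
    D=(np.abs(a.astype(int)-b).max(2)>40).astype(np.uint8);n,l,st_,ce=cv2.connectedComponentsWithStats(D)
    print([(st_[i][:4].tolist(),int(st_[i][4])) for i in range(1,n) if st_[i][4]>5][:20])
E
```

```text
0 0 nan nan
12 0 nan nan
top diff>25: 15 952
[([332, 131, 10, 49], 231), ([409, 141, 14, 15], 155), ([370, 147, 36, 9], 240), ([347, 156, 92, 120], 7027), ([344, 173, 2, 6], 8), ([304, 201, 3, 4], 10), ([236, 205, 3, 4], 7), ([256, 208, 3, 3], 6), ([300, 208, 4, 4], 11), ([227, 212, 4, 3], 8), ([262, 216, 3, 4], 8), ([302, 229, 4, 4], 13), ([224, 231, 4, 4], 10), ([307, 235, 5, 4], 15), ([260, 236, 2, 4], 6), ([319, 237, 13, 4], 44), ([231, 239, 3, 4], 8), ([251, 242, 3, 4], 9), ([346, 268, 133, 212], 15596), ([335, 445, 13, 11], 47)]
side diff>25: 44 1716
pixels over 25 (row,col): [[212, 276], [212, 277], [213, 275], [213, 276], [213, 277], [214, 275], [214, 276], [214, 277], [215, 276], [215, 277], [216, 275], [217, 274], [217, 275], [217, 276], [217, 277], [218, 275], [218, 276], [218, 277], [219, 275], [219, 276], [219, 277], [220, 275], [220, 276], [220, 277], [221, 275], [221, 276], [221, 277], [222, 275], [222, 276], [223, 275], [223, 276], [224, 275], [224, 276], [224, 277], [225, 275], [225, 276], [225, 277], [226, 275], [226, 276], [226, 277], [227, 275], [227, 276], [227, 277], [228, 277]]
[([297, 0, 143, 156], 9677), ([439, 0, 201, 80], 7709), ([300, 202, 5, 16], 59), ([311, 204, 5, 11], 42), ([275, 206, 9, 23], 100), ([322, 214, 4, 4], 14), ([312, 216, 3, 4], 7), ([320, 219, 7, 13], 31), ([285, 223, 4, 4], 9), ([330, 223, 3, 3], 6), ([296, 225, 4, 2], 6), ([284, 229, 3, 2], 6), ([0, 230, 64, 103], 2095), ([297, 231, 3, 3], 7), ([284, 233, 4, 2], 7), ([318, 233, 4, 4], 10), ([296, 235, 4, 2], 7), ([297, 238, 3, 2], 6), ([294, 324, 53, 35], 1007), ([283, 342, 8, 9], 9)]<stdin>:7: RuntimeWarning: Mean of empty slice.
  ret = ret.dtype.type(ret / rcount)
```

```bash
python3 -c "
from cell import sign_off
print(sign_off())"
```

```text
the job is handed in; nothing more can be done
None
```

The wheel is back by one notch and the pawl is down between the teeth again. I handed the job in at about 16 s of robot time, with the arm clear of everything.

- **What I did:** With the closed fingertip I pushed the ball outward until the pawl lay open. I then pushed pin_c clockwise in two goes: the first left the wheel at about -21°, so I measured and pushed again. Last, I pushed the ball back from outside until the pawl dropped.
- **Wheel:** The pin tops in the side view put it at about -29° (-0.51 rad), against the -30° notch and its ±4.6° play. I measured this before the pawl dropped; the final picture shows the pins in the same place.
- **Pawl:** In the final side view, the ball, stalk and pawl match the starting picture, where the pawl was seated. The only differences nearby come from a wheel pin.
- **Bystanders:** The vials, the tin and the spanner show no change in the side view. From above, the arm covers the spanner. The side view also changed around the timer. I took that for the arm's shadow and did not check it further; the tool passed well above there.
- **Failed check:** Finding the ball by darkness in the top view gave no pixels, so the pawl check rests on the side-view comparison and on looking at the pictures.
- **Forces:** The readings I took at the end of each move never exceeded about 4 N.

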